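# Unhook a link from a T-hook and sort the two into their trays

## Robot

A 7-joint arm with a two-finger parallel gripper is mounted at the origin on a cart in front of the work surface, level with it; the furniture and walls round the work are solid. World frame = base frame: x ahead of the robot, y to its left, z up, the work surface at z = 0. Lengths are in mm, angles in rad, forces in N, time in s.
With the tool pointing down it reaches from about 400 to 900 mm from the base axis. Payload 5.5 kg.
Tool frame: the origin (TCP) lies midway between the tips of the shut fingers; the grasp point (between the pads) lies 19 mm behind it (manip.grip_depth is the z of the grasp point in the tool frame, in mm); z points along the fingers, y is the direction in which the jaws open and shut (so a half turn about z gives the same grasp; the last joint's range is limited). The gripper opens to 92 mm and grips with 3 to 60 N. Pads are 19 mm wide; open, the fingers measure 130 mm over their backs; the gripper's body (75 mm by 190 mm) begins 47 mm behind the grasp point.
Start: joints at [1.609, 0.501, -0.427, 1.55, 0.221, 1.138, -0.21], TCP at [144.927, -633.637, 226.729] pointing down, gripper open.
Joint ranges: [-2.88, 2.88], [-0.31, 2.03], [-1.54, 1.56], [0.2, 2.42], [-1.41, 4.55], [0.19, 2.02], [-2.57, 2.57]. Speed limits (rad/s): [2.57, 2.57, 3.14, 3.14, 3.14, 3.14, 3.14].

## Interface

Orientations are given as a 3x3 rotation matrix whose columns are the frame's x, y, z axes.
In Python, from rig import manip gives the robot as it stands.
- The arm moves only by the shell command python3 -m handwheel 'ROWS' [FORCE]. ROWS is a JSON object of lists of equal length, an entry for each row: "hand": the opening, from 0 (shut) to 1 (fully open); "delta_pos": the shift along the tool's x, y, z in cm, a list of three; "yaw": the turn about the tool's z in degrees. A call has 1 to 12 rows; each row shifts and turns the commanded pose from where the row before left it, along the tool's axes as they then stand; what a row does not reach is not made up. A row lasts 1/12 s, in which the tool goes at most 41.7 mm and 7.16 degrees, less where a joint would pass 70% of its speed; a pose out of reach is approached as far as the arm can. A call is refused whole if a number of a shift passes 4.17 or a number of a turn 7.16, either way. A call with a gripper value outside its range is refused whole. The fingers move at their own pace and stop on an object; FORCE is the grip in N (left out, the last holds). Time passes only in rows, so rows that do not move let the fingers close. It gives the time, the measured TCP pose, the force and the opening at its end, in the units of the state.
- manip.get_state(): the state, without advancing time (a new reading comes with each control period).
- manip.snapshot(name): name is "scene" or "top" or "wrist"; returns the picture (480x640x3 uint8, blue, green, red); there is no depth.
- manip.calibration(name): a dict with "fovy" (degrees; the focal length in pixels is half the picture's height over the tangent of half this angle, whatever the lens; pixels are square), "cx", "cy" (the principal point, pixels), "rvec" (rotation vector, rad) and "tvec" (3), from world to camera coordinates, as OpenCV has them; the wrist camera has in their place "T_tool_cam" (4x4, takes a point from camera to tool coordinates, whose origin is the TCP and whose axes are the flange's). Camera axes: x right, y down, z forward; pixel columns grow to the right and rows downward; lengths in mm; the calibration is good to about 2 mm. A picture is of the moment at which its call begins: read the wrist's pose just before it. calibration takes no time and is no camera call.
- manip.hand_in(): hands the job in, once; it reports no verdict.
The state is a dict: "time": time; "joint_pos": joint angles; "joint_vel": joint speeds; "effort": joint torques, N m; "position": TCP position; "eef_rot": TCP orientation; "force": force on the tool from outside, world axes, zero at the start; "ft_torque": the same for the moment, N m; "finger_gap": finger opening in mm.
Only numpy, scipy, OpenCV 4.12 (cv2) and the standard library are available. Lean on these libraries where they do the work, as an engineer would, in place of code of your own. Each camera call takes 0.05 s, during which the arm holds its last target.

## Task

The oblong steel link is caught under the cross head of the T-hook. Twist it until its slot lines up with the head, lift it off, and lay it flat in the large tray; then stand the T-hook upright on its base in the small tray. Leave the wood block, the pencil and the tape roll where they are.

Things in the scene. Friction and masses are not known exactly. Their poses are not given: they have to be found in the camera images.
- link_mid (a point): Centre (half-way up) of the loose dark-steel link, 0.14 kg: flat closed oblong 118 mm long (x axis), 48 mm wide (y), 12 mm thick (z); bar 10 mm wide, slot 98 x 28 mm. At the start it lies level round the hook's neck on the hook's pad, roughly crosswise to the head above; it can rise 14 mm before it meets the head and turns freely. Grip it across its 48 mm width, e.g. 38 mm from its centre.
- hook_head (a point): Centre of the cross head of the loose bright-steel T-hook, 0.3 kg, 58 mm above its underside, on its upright axis (z up). Head: round bar 12 mm thick, 50 mm long along the x axis, ends drooping 3 mm, top at 64 mm; grip it across its thickness. Below: round neck 12 mm thick; square pad 40 mm wide, top at 22 mm; square base 60 mm wide, 8 mm thick, on the bench, sides along x and y.
- large_tray: Large rectangular open wooden tray, fixed to the bench: outside 158 mm (x axis) by 188 mm (y axis), 30 mm high, walls and floor 4 mm thick. Origin: centre of its underside, at bench height.
- small_tray: Small square open wooden tray, fixed to the bench: outside 118 mm by 118 mm, 30 mm high, walls and floor 4 mm thick. Origin: centre of its underside, at bench height.
- scale_block_7: Bystander: pale wood block, 45 x 140 x 35 mm, lying on the bench. Origin: centre of its underside.
- pencil: Bystander: pencil, 171 mm long, lying on the bench. Origin: centre of its underside.
- tape_roll: Bystander: roll of tape lying flat, 91 mm across, 24 mm high. Origin: centre of its underside.
- link: The oblong link as a body. Origin: centre of its underside, 6 mm below point link_mid; same axes.
- t_hook: The T-hook as a body. Origin: centre of the underside of its base, 58 mm below point hook_head; same axes.
- bench_vise: Obstacle: blue bench vise, fixed between the robot and the T-hook; its jaws rise 155 mm above the bench. In its own frame it reaches 130 mm in +x (towards the T-hook), and from -65 mm to +105 mm in y. Origin: within its base, 14 mm below the bench top. Its handle points to the robot.

How it is judged (in metres and radians):
On the way:
1. The link is off the T-hook (their centres more than 100 mm apart) (distance between link_mid and hook_head above 0.1 m), for 0.2 s.
At the end, for the whole second after the job is handed in: The link lies flat (to 0.2 rad, either face up) on the large tray's floor, centre under 22 mm above the bench; the T-hook stands upright (to 0.15 rad) on the small tray's floor, within 40 mm of its centre lines, head centre under 70 mm above the bench; both at rest (x of link_mid in the frame of large_tray between -0.065 and 0.065 m and y of link_mid in the frame of large_tray between -0.08 and 0.08 m and z of link_mid in the frame of large_tray below 0.022 m and (angle between link_mid's own z axis and vertical below 0.2 rad or angle between link_mid's own z axis and vertical above 2.94 rad) and x of hook_head in the frame of small_tray between -0.04 and 0.04 m and y of hook_head in the frame of small_tray between -0.04 and 0.04 m and z of hook_head in the frame of small_tray below 0.07 m and angle between hook_head's own z axis and vertical below 0.15 rad and linear speed of each of link, t_hook below 0.03 m/s); the robot touches nothing.
It fails at once if The wood block is shifted by more than 30 mm (distance of scale_block_7 from where it was at the start of the episode above 0.03 m).
It fails at once if The pencil is shifted by more than 30 mm (distance of pencil from where it was at the start of the episode above 0.03 m).
It fails at once if The tape roll is shifted by more than 30 mm (distance of tape_roll from where it was at the start of the episode above 0.03 m).
It also fails if it takes over 69 s, if anything falls off the work surface, if the arm or the gripper's body presses on something with over 40 N, if the wrist force passes 120 N, or if a joint passes its speed limit or range.

## Working session

There is one attempt and no reset: what is moved stays moved. The work goes in short steps, Python scripts to look and compute and a shell command to move; the robot and the scene stay as the last step left them, time stands still between calls to the robot, and variables do not carry over. Pictures are saved under pics/ and viewed, and the job is handed in when it is done.

```bash
ls; mkdir -p pics; python3 - <<'E'
from rig import manip
import cv2
s=manip.get_state();print({k:s[k] for k in('time','position','eef_rot','finger_gap','force')}, manip.grip_depth)
for n in("scene","top","wrist"):
    cv2.imwrite(f"pics/{n}0.png",manip.snapshot(n)); print(n,manip.calibration(n))
E
```

```text
pics
{'time': 0.0, 'position': array([ 144.6973963 , -632.96387366,  225.64411488]), 'eef_rot': array([[ 9.74822162e-01,  2.22983440e-01, -3.70570361e-04],
       [ 2.22983735e-01, -9.74820194e-01,  1.96051864e-03],
       [ 7.59237198e-05, -1.99378819e-03, -9.99998010e-01]]), 'finger_gap': 91.48233347165865, 'force': array([-0.26373025, -0.56003832, -0.42717564])} -18.8
scene {'fovy': 54.28856513358693, 'cx': 316.7621868927091, 'cy': 244.96569313658438, 'rvec': array([ 1.17693359, -2.45560345,  0.84382996]), 'tvec': array([473.71779384, 322.49581178, 688.23382013])}
top {'fovy': 49.63999234456204, 'cx': 316.28170686625793, 'cy': 235.76392106821885, 'rvec': array([ 2.12843859, -2.15081327,  0.17807658]), 'tvec': array([ 131.14153008,  585.87936071, 1112.73924175])}
wrist {'fovy': 66.25239424193038, 'cx': 324.9968612014002, 'cy': 240.34488792358496, 'T_tool_cam': array([[-8.21197845e-04, -9.69218017e-01, -2.46202683e-01,
         6.63156943e+01],
       [ 9.99999348e-01, -6.00417637e-04, -9.71807920e-04,
         8.03031237e-01],
       [ 7.94069312e-04, -2.46203321e-01,  9.69217878e-01,
        -1.58193358e+02],
       [ 0.00000000e+00,  0.00000000e+00,  0.00000000e+00,
         1.00000000e+00]])}
```

View pics/scene0.png

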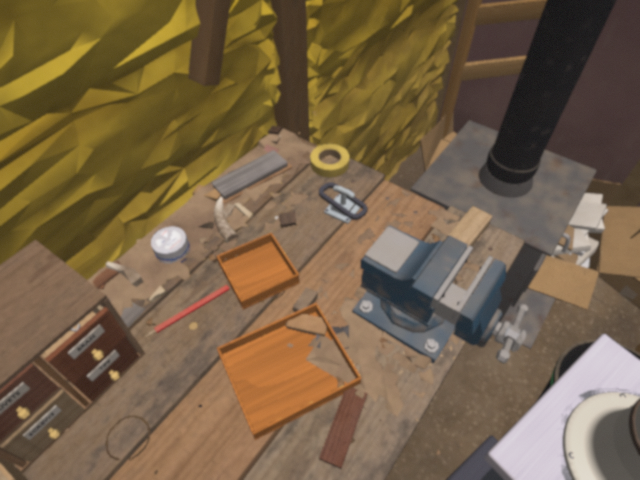

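View pics/top0.png

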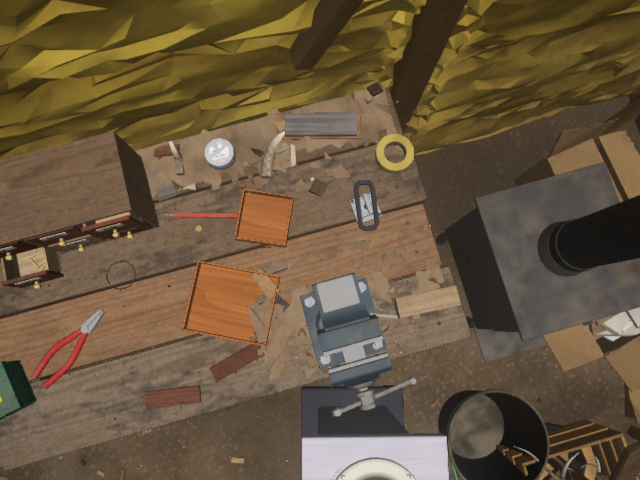

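View pics/wrist0.png

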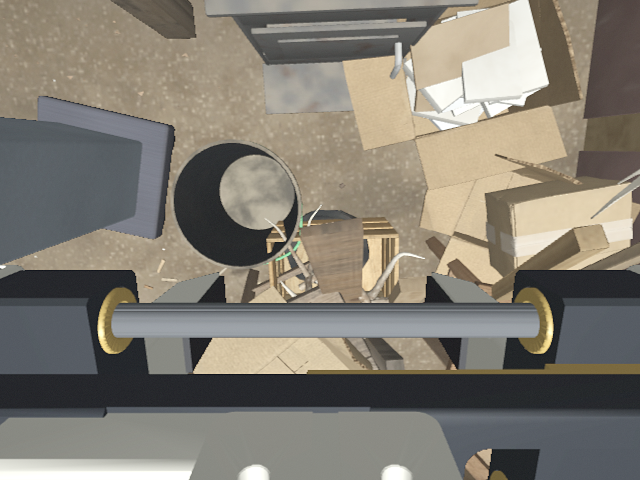

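```bash
cat > h.py <<'E'
import numpy as np, cv2
from rig import manip
def cam(n, st=None):
    c=manip.calibration(n); f=240/np.tan(np.radians(c['fovy']/2))
    K=np.array([[f,0,c['cx']],[0,f,c['cy']],[0,0,1]])
    if n=='wrist':
        T=np.eye(4);T[:3,:3]=st['eef_rot'];T[:3,3]=st['position'];M=T@c['T_tool_cam']
        R=M[:3,:3].T;t=-R@M[:3,3]
    else: R=cv2.Rodrigues(c['rvec'])[0];t=c['tvec']
    return K,R,np.asarray(t).ravel()
def ray(C,uv):
    K,R,t=C; o=-R.T@t; d=R.T@np.linalg.inv(K)@np.array([uv[0],uv[1],1.]); return o,d/np.linalg.norm(d)
def onz(C,uv,z):
    o,d=ray(C,uv); return o+d*(z-o[2])/d[2]
def proj(C,p):
    K,R,t=C; q=K@(R@np.asarray(p,float)+t); return q[:2]/q[2]
def tri(C1,a,C2,b):
    o1,d1=ray(C1,a);o2,d2=ray(C2,b)
    s=np.linalg.lstsq(np.c_[d1,-d2],o2-o1,rcond=None)[0]
    p,q=o1+s[0]*d1,o2+s[1]*d2; return (p+q)/2,np.linalg.norm(p-q)
E
python3 - <<'E'
from h import *
T=cam('top');S=cam('scene')
for n,uv,z in [('link',(365,205),28),('tape',(395,153),24),('pencilR',(238,215),4),('pencilL',(165,214),4),('smallTL',(243,188),30),('smallTR',(295,193),30),('smallBR',(287,247),30),('smallBL',(234,240),30),('lTL',(198,262),30),('lTR',(280,274),30),('lBR',(263,344),30),('lBL',(184,328),30),('vise head',(335,300),155),('vise front',(320,278),155),('vise handle',(412,381),80),('blockbar',(322,124),35),('plank',(428,302),35),('stovecorner',(475,200),300),('stove BL',(505,333),300),('stove TR',(610,165),300),('bin',(495,440),0)]:
    print(n,onz(T,uv,z).round())
print(proj(T,(145,-633,226)),proj(S,(145,-633,226)),proj(T,(0,0,0)))
print(-T[1].T@T[2],-S[1].T@S[2])
for n in('top','scene'):
    im=cv2.imread(f'pics/{n}0.png')
    x,y=((300,110) if n=='top' else (270,130))
    cv2.imwrite(f'pics/{n}0c.png',cv2.resize(im[y:y+150,x:x+200],None,fx=4,fy=4,interpolation=cv2.INTER_CUBIC))
E
```

```text
link [661.  12.  28.]
tape [785. -62.  24.]
pencilR [645. 307.   4.]
pencilL [649. 477.   4.]
smallTL [703. 292.  30.]
smallTR [690. 173.  30.]
smallBR [565. 191.  30.]
smallBL [582. 311.  30.]
lTL [533. 391.  30.]
lTR [504. 207.  30.]
lBR [351. 244.  30.]
lBL [387. 418.  30.]
vise head [440.  90. 155.]
vise front [484. 119. 155.]
vise handle [274. -70.  80.]
blockbar [854. 109.  35.]
plank [ 438. -121.   35.]
stovecorner [ 607. -154.  300.]
stove BL [ 376. -191.  300.]
stove TR [ 669. -399.  300.]
bin [ 138. -262.    0.]
[748.52515819 462.32630329] [815.5319174  120.31994116] [377.44025864 508.99188476]
[ 401.12915935  131.65902471 1191.80646293] [158.30162259 472.61382873 744.07973575]
```

View pics/top0c.png

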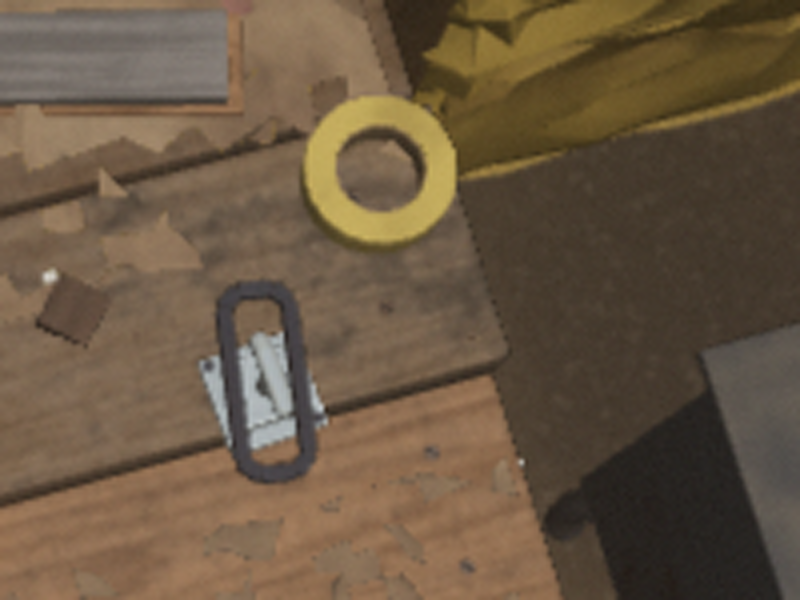

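View pics/scene0c.png

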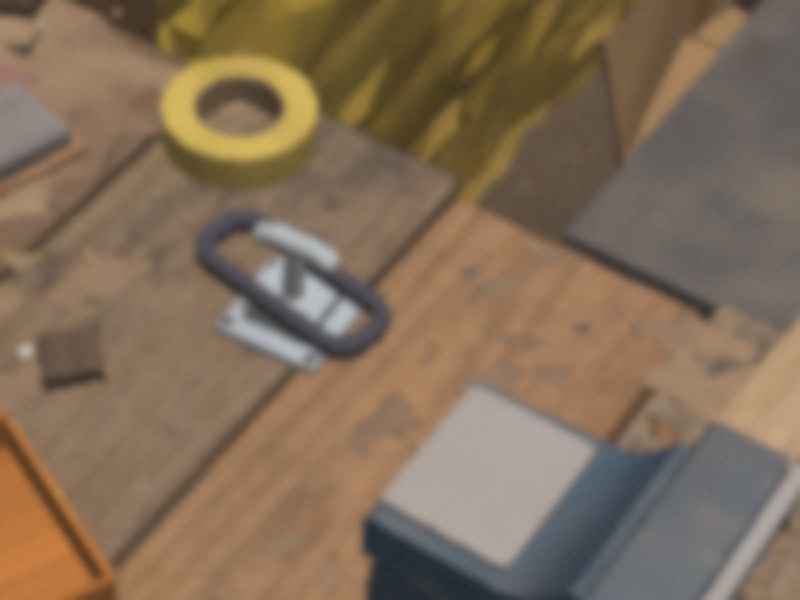

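```bash
python3 - <<'E'
from h import *
T=cam('top');S=cam('scene')
for n,a,b in [('stove NL',(475,200),(415,182)),('stove BL',(505,333),(550,240)),('stove far',(610,165),(480,125)),('viseBackTop',(320,278),(382,230)),('vise r',(355,275),(419,240)),('pipebase',(568,247),(512,170))]:
    print(n,*[np.round(v) for v in tri(T,a,S,b)])
for z in (0,300): print('pipe',z,onz(T,(560,250),z).round(),onz(S,(512,175),z).round())
st=manip.get_state();W=cam('wrist',st);
print(np.linalg.norm(st['position'][:2]),st['joint_pos'])
E
```

```text
stove NL [ 709. -296. -143.] 1.0
stove BL [ 357. -330.  -73.] 20.0
stove far [ 816. -714. -220.] 20.0
viseBackTop [472. 113. 187.] 24.0
vise r [471.  32. 108.] 52.0
pipebase [ 578. -533. -142.] 10.0
pipe 0 [ 556. -441.    0.] [ 497. -360.    0.]
pipe 300 [ 517. -297.  300.] [360. -24. 300.]
649.459576746716 [ 1.60919183  0.50164938 -0.42683758  1.55120353  0.22080028  1.13829947
 -0.21033408]
```

```bash
python3 -m handwheel '{"hand":[1,1,1,1,1,1,1,1,1,1,1,1],"delta_pos":[[1.5,-1.5,-1.5],[2.5,-2.5,-1.2],[2.5,-2.5,-1.2],[2.5,-2.5,-1.2],[2.5,-2.5,-1],[2.5,-2.5,-1],[2.5,-2.5,-1],[2.5,-2.5,-1],[2.5,-2.5,-1],[2.5,-2.5,-1],[2.5,-2.5,-1],[2.5,-2.5,-1]],"yaw":[0,0,0,0,0,0,0,0,0,0,0,0]}' 20
```

```text
time: 1.15
position: [363.4, -284.5, 358.1]
eef_rot: [[0.975, 0.223, -0.0], [0.223, -0.975, -0.0], [-0.0, 0.0, -1.0]]
force: [2.0, -0.9, -0.1]
finger_gap: 92.1
```

```bash
python3 -m handwheel '{"hand":[1,1,1,1,1,1,1,1,1,1,1,1],"delta_pos":[[2.7,-1.9,0],[2.7,-1.9,0],[2.7,-1.9,0],[2.7,-1.9,0],[2.7,-1.9,1],[2.7,-1.9,1],[2.7,-1.9,2],[2.7,-1.9,2],[2.7,-1.9,2],[2.7,-1.9,2],[2.7,-1.9,2],[2.0,-1.9,1]],"yaw":[0,0,0,0,0,0,0,0,0,0,0,0]}'
python3 -m handwheel '{"hand":[1,1],"delta_pos":[[0,0,0],[0,0,0]],"yaw":[0,0]}'
python3 - <<'E'
from h import *
np.save('st1.npy',manip.get_state(),allow_pickle=True)
cv2.imwrite('pics/w1.png',manip.snapshot('wrist'))
E
```

```text
time: 2.15
position: [621.2, 7.9, 224.3]
eef_rot: [[0.975, 0.223, -0.004], [0.223, -0.975, 0.0], [-0.003, -0.001, -1.0]]
force: [0.2, -0.3, 0.8]
finger_gap: 91.5
time: 2.32
position: [620.7, 9.3, 226.3]
eef_rot: [[0.974, 0.227, -0.003], [0.227, -0.974, 0.002], [-0.002, -0.002, -1.0]]
force: [0.6, -0.1, -0.1]
finger_gap: 92.1
```

View pics/w1.png

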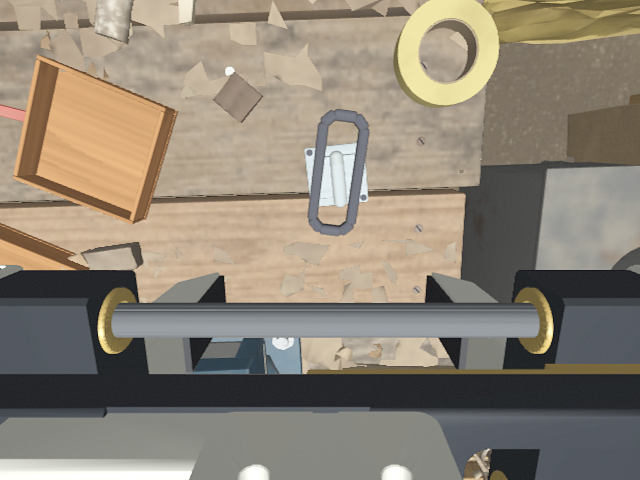

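```bash
python3 - <<'E'
from h import *
im=cv2.imread('pics/w1.png')
cv2.imwrite('pics/w1c.png',cv2.resize(im[95:245,250:430],None,fx=4,fy=4,interpolation=cv2.INTER_CUBIC))
E
```

```text
(no output)
```

View pics/w1c.png

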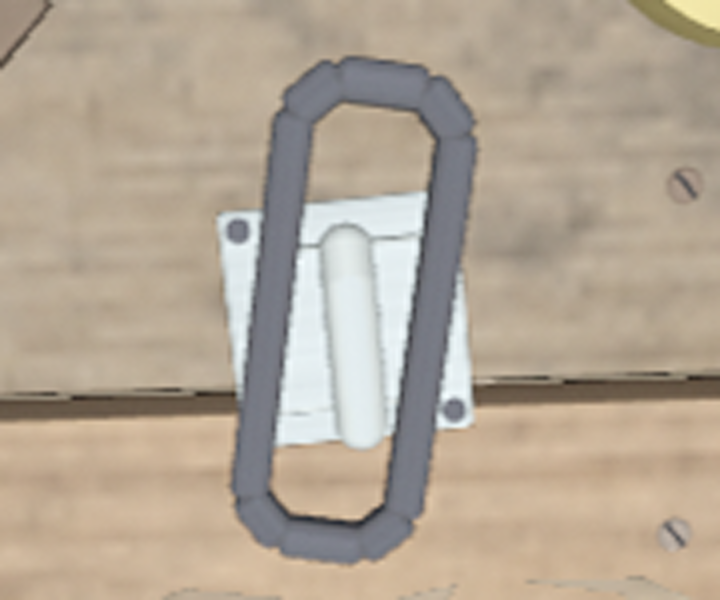

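```bash
cat >> h.py <<'E'
def linkmask(im,roi):
    x0,y0,x1,y1=roi; h=cv2.cvtColor(im,cv2.COLOR_BGR2HSV)
    b,g,r=[im[...,i].astype(int) for i in range(3)]
    m=((b-r>3)&(h[...,2]<130)&(h[...,2]>50)).astype(np.uint8)*255
    k=np.zeros_like(m);k[y0:y1,x0:x1]=m[y0:y1,x0:x1]
    c=max(cv2.findContours(k,cv2.RETR_EXTERNAL,cv2.CHAIN_APPROX_NONE)[0],key=cv2.contourArea)
    return cv2.minAreaRect(c)
def headmask(im,roi,v=200):
    x0,y0,x1,y1=roi; h=cv2.cvtColor(im,cv2.COLOR_BGR2HSV)
    m=((h[...,2]>v)&(h[...,1]<30)).astype(np.uint8)*255
    k=np.zeros_like(m);k[y0:y1,x0:x1]=m[y0:y1,x0:x1]; return k
E
python3 - <<'E'
from h import *
st=np.load('st1.npy',allow_pickle=True).item();W=cam('wrist',st)
im=cv2.imread('pics/w1.png')
r=linkmask(im,(290,100,380,245));print(r)
b=cv2.boxPoints(r);P=np.array([onz(W,p,28+6) for p in b]);print(P.round(1));print(P.mean(0),[np.linalg.norm(P[i]-P[(i+1)%4]).round(1) for i in range(4)])
# head ends approx from crop
h=[(250+345/4,95+240/4),(250+364/4,95+432/4)]
print([onz(W,p,58).round(1) for p in h])
T=cam('top');S=cam('scene')
print(linkmask(cv2.imread('pics/top0.png'),(345,170,385,240)))
print(linkmask(cv2.imread('pics/scene0.png'),(310,175,375,225)))
E
```

```text
((337.10003662109375, 171.30001831054688), (50.34600067138672, 123.60225677490234), 8.130102157592773)
[[604.6  27.1  34. ]
 [718.3  35.7  34. ]
 [722.6  -9.5  34. ]
 [608.7 -22.   34. ]]
[663.55777483   7.8579337   34.        ] [np.float64(114.1), np.float64(45.4), np.float64(114.6), np.float64(49.3)]
[array([680.6,  13.1,  58. ]), array([640.9,  -0.8,  58. ])]
((357.0, 218.5), (1.0, 0.0), -90.0)
((343.5000305175781, 208.50003051757812), (29.698484420776367, 8.485280990600586), 45.0)
```

```bash
python3 -m handwheel '{"hand":[1,1,1,1,1],"delta_pos":[[0,3,1],[0,3,1],[0,2,1],[0,0,0],[0,0,0]],"yaw":[-4,-4,0,0,0]}'
python3 - <<'E'
from h import *
np.save('st2.npy',manip.get_state(),allow_pickle=True)
cv2.imwrite('pics/w2.png',manip.snapshot('wrist'))
E
```

```text
time: 2.78
position: [643.1, -73.9, 196.9]
eef_rot: [[0.937, 0.349, -0.001], [0.349, -0.937, -0.001], [-0.002, 0.0, -1.0]]
force: [-0.3, 0.9, 0.6]
finger_gap: 91.9
```

View pics/w2.png

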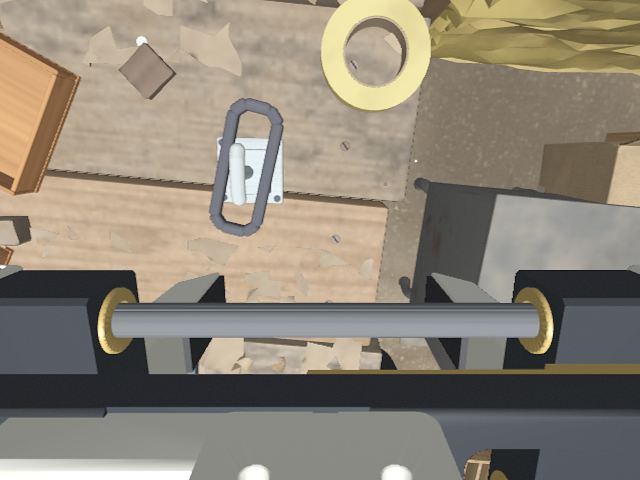

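```bash
python3 - <<'E'
from h import *
im=cv2.imread('pics/w2.png')
cv2.imwrite('pics/w2c.png',cv2.resize(im[90:245,190:310],None,fx=4.8,fy=3.85*1.0,interpolation=cv2.INTER_CUBIC))
C=[cam('wrist',np.load(f'st{i}.npy',allow_pickle=True).item()) for i in(1,2)]
r1=linkmask(cv2.imread('pics/w1.png'),(290,100,380,245)); r2=linkmask(im,(195,90,300,245))
print(r1,r2)
print('link',tri(C[0],r1[0],C[1],r2[0]))
def ends(r):
    b=cv2.boxPoints(r);e=[(np.linalg.norm(b[i]-b[(i+1)%4]),(b[i]+b[(i+1)%4])/2) for i in range(4)]
    e.sort(key=lambda t:t[0]);return sorted([e[0][1],e[1][1]],key=lambda p:p[1])
for a,b in zip(ends(r1),ends(r2)): print(tri(C[0],a,C[1],b))
E
```

```text
((337.10003662109375, 171.30001831054688), (50.34600067138672, 123.60225677490234), 8.130102157592773) ((245.2239990234375, 165.85763549804688), (58.30158615112305, 134.6324005126953), 11.093722343444824)
link (array([665.8087549 ,   7.91822205,  29.44351499]), np.float64(0.5271844827556827))
(array([720.8737718 ,  13.13985871,  33.01391391]), np.float64(0.7400023272324954))
(array([604.69969196,   2.06728835,  26.03552806]), np.float64(0.16874977132006116))
```

View pics/w2c.png

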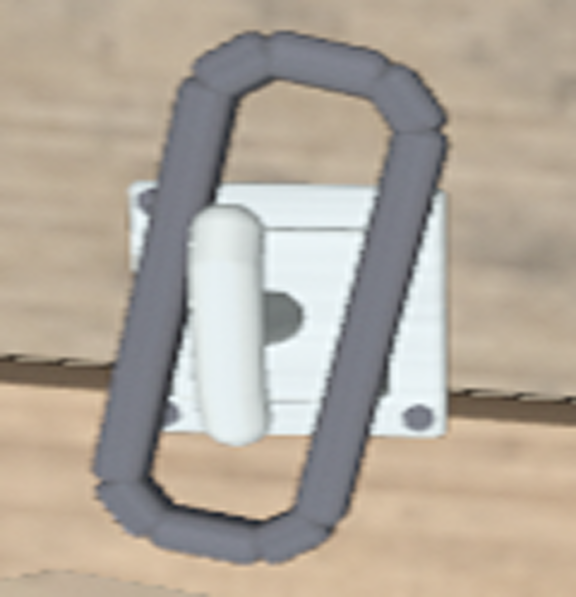

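```bash
python3 - <<'E'
from h import *
C=[cam('wrist',np.load(f'st{i}.npy',allow_pickle=True).item()) for i in(1,2)]
a1,b1=(250+345/4,95+224/4),(250+365/4,95+448/4)
a2,b2=(190+226/4.8,90+206/3.85),(190+240/4.8,90+442/3.85)
A,B=tri(C[0],a1,C[1],a2),tri(C[0],b1,C[1],b2);print(A,B)
d=A[0]-B[0];print((A[0]+B[0])/2,np.linalg.norm(d),np.degrees(np.arctan2(d[1],d[0])))
# base corners w1 at z=8
g=[(218,213),(472,428)]
Q=[onz(C[0],(250+x/4,95+y/4),8) for x,y in g];print(Q,(Q[0]+Q[1])/2)
E
```

```text
(array([683.7421624 ,  13.82860716,  58.05763273]), np.float64(0.07171485974702826)) (array([637.25612035,  -2.05090464,  54.7061573 ]), np.float64(0.6747507418778311))
[660.49914137   5.88885126  56.38189501] 49.23762166570856 18.860034425889637
[array([678.92217267,  43.71800745,   8.        ]), array([641.29312339, -31.32394723,   8.        ])] [660.10764803   6.19703011   8.        ]
```

```bash
python3 -m handwheel '{"hand":[1,1,1,1,1,1,1,1],"delta_pos":[[0,0,1],[0,0,1],[0,0,1],[-0.4,-2.65,2],[-0.4,-2.65,2],[-0.5,-2.65,1.7],[0,0,0],[0,0,0]],"yaw":[5,5,5,0,0,0,0,0]}' 50
```

```text
time: 3.5
position: [621.2, 11.8, 110.8]
eef_rot: [[0.994, 0.108, -0.001], [0.108, -0.994, 0.001], [-0.001, -0.002, -1.0]]
force: [0.1, -0.2, 0.6]
finger_gap: 91.9
```

```bash
python3 -m handwheel '{"hand":[1,1,1,1,1,1],"delta_pos":[[0.1,0.8,1],[0,0,2],[0,0,2],[0,0,1],[0,0,0],[0,0,0]],"yaw":[0.8,0,0,0,0,0]}'
python3 - <<'E'
from h import *
s=manip.get_state();np.save('st3.npy',s,allow_pickle=True);im=manip.snapshot('wrist')
cv2.imwrite('pics/w3.png',im)
E
```

```text
time: 4.0
position: [624.6, -1.1, 50.7]
eef_rot: [[0.996, 0.087, -0.0], [0.087, -0.996, -0.0], [-0.0, 0.0, -1.0]]
force: [0.2, -0.5, 0.1]
finger_gap: 91.5
```

View pics/w3.png

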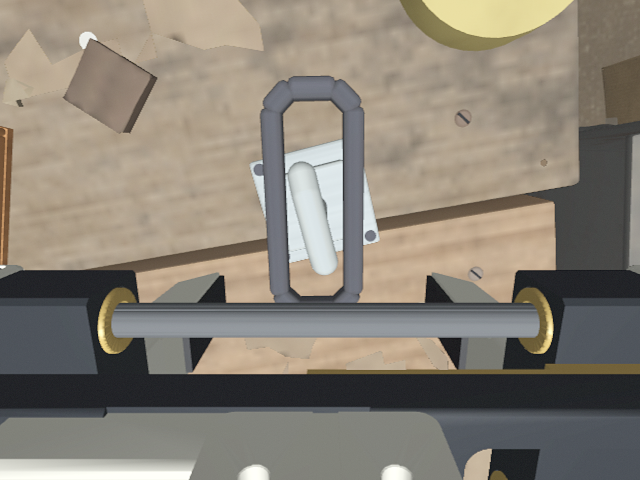

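```bash
python3 -m handwheel '{"hand":[1,1,1,1,1,1],"delta_pos":[[-0.2,-0.5,0],[0,0,1],[0,0,1],[0,0,1],[0,0,0.8],[0,0,0]],"yaw":[0,0,0,0,0,0]}'
```

```text
time: 4.55
position: [620.1, 4.4, 10.1]
eef_rot: [[0.996, 0.089, -0.004], [0.089, -0.996, -0.0], [-0.004, -0.0, -1.0]]
force: [0.0, 0.2, -0.3]
finger_gap: 91.8
```

```bash
python3 -m handwheel '{"hand":[0.8,0.6,0.5,0.4,0.3,0.3],"delta_pos":[[0,0,0],[0,0,0],[0,0,0],[0,0,0],[0,0,0],[0,0,0]],"yaw":[0,0,0,0,0,0]}' 15
```

```text
time: 5.05
position: [622.3, 4.7, 13.1]
eef_rot: [[0.996, 0.088, 0.001], [0.088, -0.996, -0.0], [0.001, 0.0, -1.0]]
force: [0.0, -0.9, 0.5]
finger_gap: 56.6
```

```bash
python3 -m handwheel '{"hand":[0.2,0.2,0.2,0.2,0.2,0.2],"delta_pos":[[0,0,0],[0,0,0],[0,0,0],[0,0,0],[0,0,0],[0,0,0]],"yaw":[0,0,0,0,0,0]}' 50
```

```text
time: 5.55
position: [622.1, 4.5, 12.9]
eef_rot: [[0.996, 0.088, 0.0], [0.088, -0.996, -0.0], [0.0, 0.0, -1.0]]
force: [-0.8, -1.4, 1.8]
finger_gap: 47.3
```

```bash
python3 -m handwheel '{"hand":[0.2,0.2,0.2,0.2,0.2,0.2,0.2,0.2],"delta_pos":[[0,0,-0.3],[0,0,-0.3],[-0.1,0.3,0],[-0.1,0.3,0],[-0.1,0.3,0],[-0.1,0.3,0],[0,0,0],[0,0,0]],"yaw":[0,0,-3.5,-3.5,-3.5,-3.4,0,0]}' 50
python3 - <<'E'
from h import *
s=manip.get_state();np.save('st4.npy',s,allow_pickle=True);im=manip.snapshot('wrist')
print(s['position'])
cv2.imwrite('pics/w4.png',im)
E
```

```text
time: 6.22
position: [620.0, -7.9, 18.6]
eef_rot: [[0.946, 0.323, -0.0], [0.323, -0.946, 0.0], [-0.0, -0.0, -1.0]]
force: [-0.7, 0.7, -1.1]
finger_gap: 47.5
[619.98891876  -7.93628891  18.57314194]
```

View pics/w4.png

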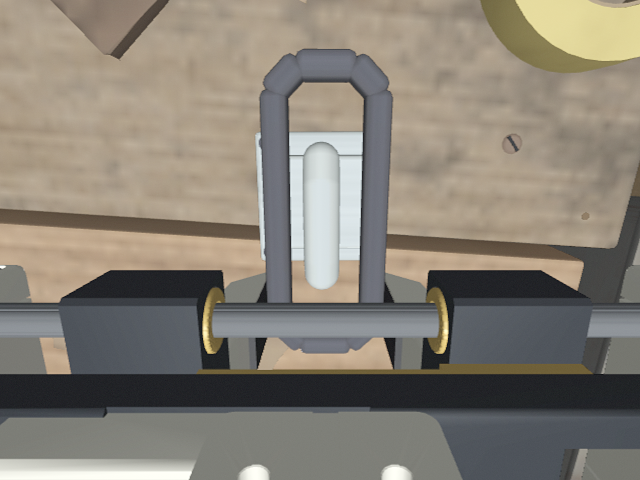

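```bash
python3 -m handwheel '{"hand":[0.2,0.2,0.2,0.2,0.2,0.2,0.2,0.2,0.2,0.2,0.2,0.2],"delta_pos":[[0,-0.1,-0.5],[0,0,-0.6],[0,0,-0.8],[0,0,-1],[0,0,-1],[0,0,-1],[0,0,-1.5],[0,0,-1.5],[0,0,-2],[0,0,-2],[0,0,-2],[0,0,0]],"yaw":[0,0,0,0,0,0,0,0,0,0,0,0]}' 50
python3 - <<'E'
from h import *
s=manip.get_state();np.save('st5.npy',s,allow_pickle=True)
cv2.imwrite('pics/w5.png',manip.snapshot('wrist'));cv2.imwrite('pics/s5.png',manip.snapshot('scene'))
cv2.imwrite('pics/t5.png',manip.snapshot('top'))
E
```

```text
time: 7.27
position: [623.0, -6.1, 163.4]
eef_rot: [[0.946, 0.325, 0.008], [0.325, -0.946, -0.0], [0.008, 0.003, -1.0]]
force: [1.4, 0.6, -0.8]
finger_gap: 47.4
```

View pics/w5.png

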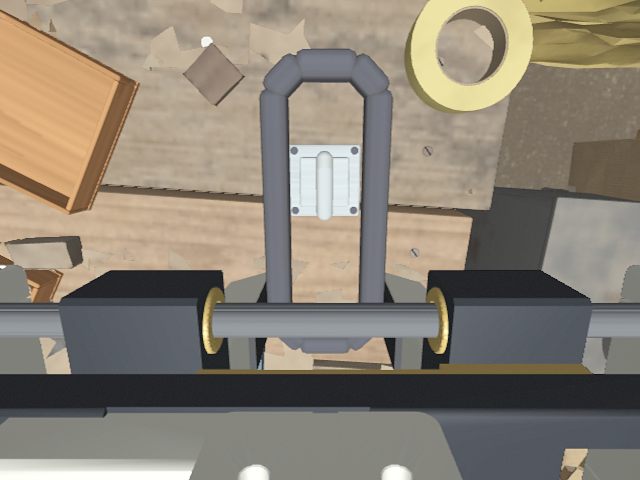

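View pics/s5.png

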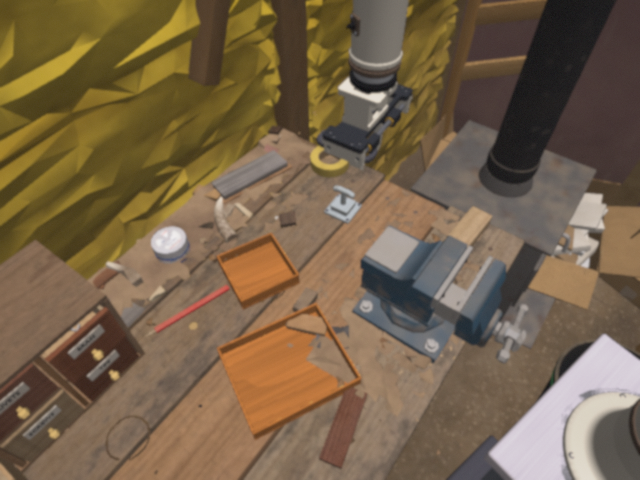

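View pics/t5.png

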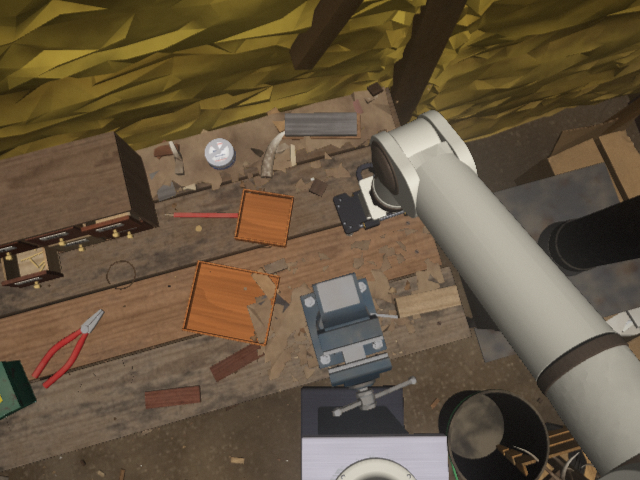

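```bash
python3 - <<'E'
from h import *
im=cv2.imread('pics/top0.png');T=cam('top');h=cv2.cvtColor(im,cv2.COLOR_BGR2HSV)
m=cv2.inRange(h,(5,150,90),(18,255,255));m=cv2.morphologyEx(m,cv2.MORPH_CLOSE,np.ones((5,5)))
for c in sorted(cv2.findContours(m,cv2.RETR_EXTERNAL,cv2.CHAIN_APPROX_NONE)[0],key=cv2.contourArea)[-2:]:
    print(cv2.contourArea(c)); q=cv2.approxPolyDP(cv2.convexHull(c),6,True)[:,0];print(q.tolist())
cv2.imwrite('pics/tr.png',cv2.resize(im[170:360,170:310],None,fx=4,fy=3,interpolation=cv2.INTER_CUBIC))
im=cv2.imread('pics/scene0.png');cv2.imwrite('pics/tr2.png',cv2.resize(im[225:445,205:365],None,fx=4,fy=2.7,interpolation=cv2.INTER_CUBIC))
E
```

```text
2563.5
[[243, 189], [292, 197], [285, 246], [234, 237]]
5878.0
[[198, 260], [279, 276], [265, 345], [182, 329]]
```

View pics/tr.png

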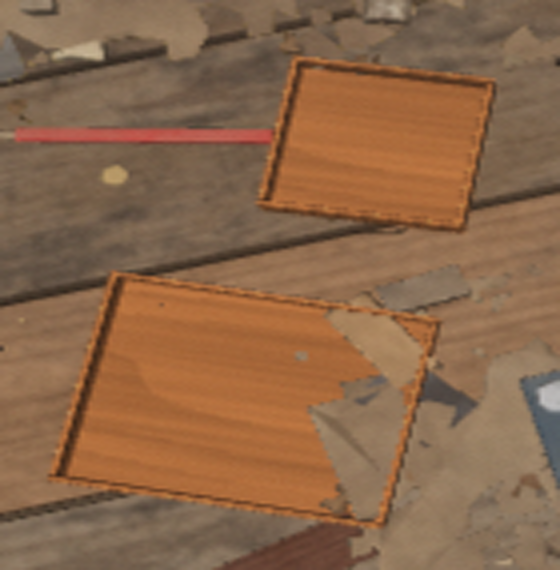

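View pics/tr2.png

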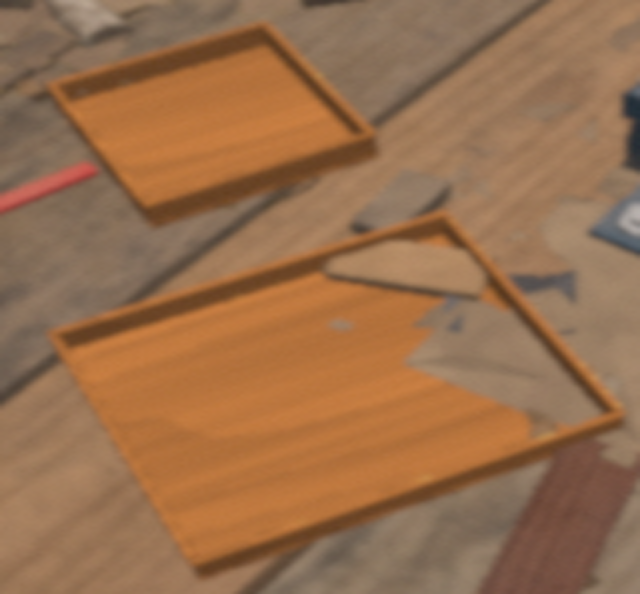

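```bash
python3 - <<'E'
from h import *
T=cam('top');S=cam('scene')
D={'L':([(198.75,261.3),(279.5,277.3),(265.75,344.7),(183,330)],[(218,349.1),(316.25,304.6),(360.5,378.7),(255,437.2)]),
'S':([(243.25,189.3),(293.5,198),(286.25,246.7),(235,238.7)],[(218,258.3),(271.25,233.1),(299,275),(242.5,303.9)])}
for k,(a,b) in D.items():
    P=[tri(T,x,S,y) for x,y in zip(a,b)];Q=np.array([p[0] for p in P]);print(k,Q.round(1).tolist(),[round(p[1],1) for p in P]);print(Q.mean(0))
    Z=np.array([onz(T,x,30) for x in a]);print('z30 top',Z.mean(0),[np.linalg.norm(Z[i]-Z[i-1]).round(1) for i in range(4)])
    Z2=np.array([onz(S,x,30) for x in b]);print('z30 scene',Z2.mean(0),[np.linalg.norm(Z2[i]-Z2[i-1]).round(1) for i in range(4)])
    for Z in (Z,Z2):
        v=Z[0]+Z[1]-Z[2]-Z[3];print('x ang',np.degrees(np.arctan2(v[1],v[0])))
        v=Z[0]-Z[1]+Z[3]-Z[2];print('y ang-90',np.degrees(np.arctan2(v[1],v[0]))-90)
E
```

```text
L [[534.7, 390.4, 24.7], [497.5, 209.0, 25.6], [348.4, 238.7, 22.1], [381.3, 421.9, 18.9]] [np.float64(1.3), np.float64(1.3), np.float64(1.0), np.float64(3.9)]
[440.47093139 314.99436424  22.81583009]
z30 top [440.78022169 314.20740077  30.        ] [np.float64(154.8), np.float64(185.4), np.float64(150.5), np.float64(185.3)]
z30 scene [437.43581108 315.97079571  30.        ] [np.float64(158.0), np.float64(183.0), np.float64(152.9), np.float64(182.9)]
x ang -11.488603729199482
y ang-90 -11.132860454032851
x ang -11.284458417948096
y ang-90 -10.41028911301963
S [[701.3, 291.7, 20.4], [679.4, 177.2, 29.3], [567.0, 194.0, 25.6], [586.1, 309.9, 19.2]] [np.float64(3.5), np.float64(2.4), np.float64(2.0), np.float64(2.2)]
[633.43529826 243.17447573  23.59801245]
z30 top [632.26465462 242.52079593  30.        ] [np.float64(116.2), np.float64(117.5), np.float64(113.9), np.float64(117.6)]
z30 scene [629.16130016 244.76140011  30.        ] [np.float64(115.3), np.float64(115.4), np.float64(115.9), np.float64(116.0)]
x ang -8.527908589057663
y ang-90 -10.075191719608668
x ang -9.149643620414702
y ang-90 -6.561891729401381
```

```bash
python3 -m handwheel '{"hand":[0.2,0.2,0.2,0.2,0.2,0.2,0.2,0.2,0.2,0.2,0.2,0.2],"delta_pos":[[0.6,-1.5,0],[1.1,-3.2,0],[1.1,-3.2,0],[1.1,-3.2,0],[1.1,-3.2,0],[1.1,-3.2,0],[1.1,-3.2,0],[0.6,-1.6,0],[0,0,0],[0,0,0],[0,0,0],[0,0,0]],"yaw":[0,0,0,0,0,0,0,0,6,6,6,6]}' 50
```

```text
time: 8.42
position: [619.9, 229.2, 155.7]
eef_rot: [[0.996, -0.092, -0.003], [-0.092, -0.996, -0.001], [-0.003, 0.001, -1.0]]
force: [-1.0, -1.6, -1.8]
finger_gap: 47.3
```

```bash
python3 -m handwheel '{"hand":[0.2,0.2,0.2,0.2,0.2,0.2,0.2,0.2,0.2,0.2,0.2],"delta_pos":[[0,0,0],[-2,-0.3,0],[-3.4,-0.7,0],[-3.4,-0.7,0],[-3.4,-0.7,0.5],[-3.4,-0.8,1],[-3.4,-0.8,1],[-3.0,-0.7,1],[-1.6,-0.3,1.5],[0,0,1],[0,0,0]],"yaw":[5.8,0,0,0,0,0,0,0,0,0,0]}' 50
python3 - <<'E'
from h import *
cv2.imwrite('pics/w6.png',manip.snapshot('wrist'));cv2.imwrite('pics/s6.png',manip.snapshot('scene'))
E
```

```text
time: 9.33
position: [395.5, 322.1, 95.0]
eef_rot: [[0.983, -0.184, -0.004], [-0.184, -0.983, -0.004], [-0.003, 0.005, -1.0]]
force: [0.6, -0.6, -2.4]
finger_gap: 47.1
```

View pics/w6.png

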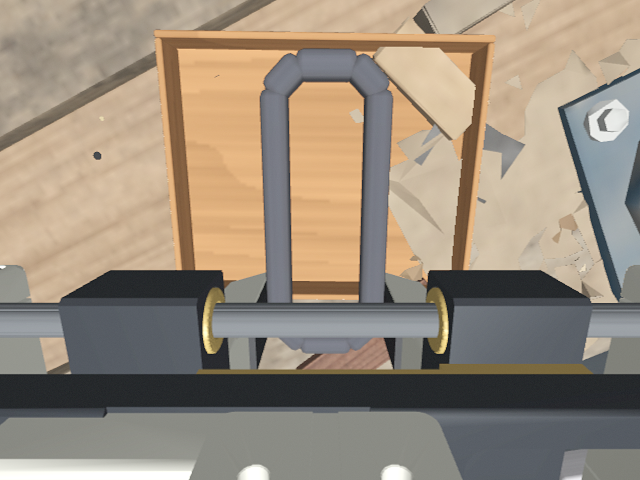

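View pics/s6.png

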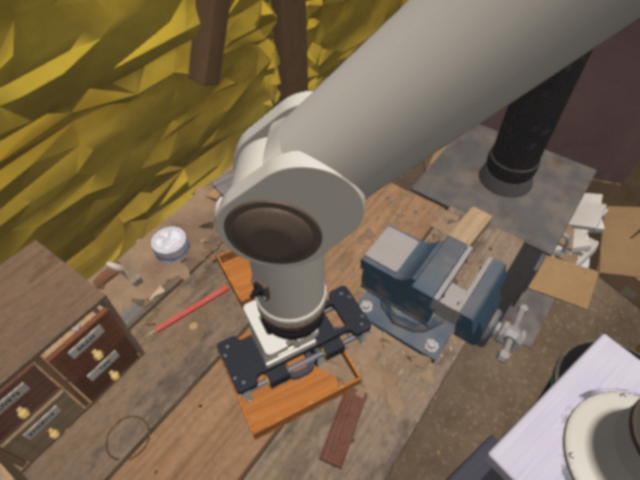

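```bash
python3 - <<'E'
from h import *
s=manip.get_state();W=cam('wrist',s);print(s['position'])
for p,z in [((155,33),30),((495,38),30),((460,290),30),((182,290),30),((325,290),30)]: print(p,onz(W,p,z).round(1))
E
```

```text
[399.08366137 321.97793745  96.99818803]
(155, 33) [541.9 389.6  30. ]
(495, 38) [503.9 205.4  30. ]
(460, 290) [358.5 239.4  30. ]
(182, 290) [392.9 418.   30. ]
(325, 290) [375.2 326.1  30. ]
```

```bash
python3 -m handwheel '{"hand":[0.2,0.2,0.2,0.2,0.2,0.2,0.2,0.2],"delta_pos":[[0.1,0,1.5],[0,0,2],[0,0,2],[0,0,1],[0,0,0.7],[0,0,0.5],[0,0,0],[0,0,0]],"yaw":[0,0,0,0,0,0,0,0]}' 50
python3 - <<'E'
from h import *
s=manip.get_state();print(s['position'],s['force'])
E
```

```text
time: 10.1
position: [400.4, 322.8, 21.2]
eef_rot: [[0.982, -0.188, 0.001], [-0.188, -0.982, 0.001], [0.0, -0.001, -1.0]]
force: [-0.9, 1.1, -1.9]
finger_gap: 47.3
[400.35624444 322.77062802  21.18808201] [-0.91220931  1.10296656 -1.9374511 ]
```

Lower to about 6–7 mm, then open slowly.

```bash
python3 -m handwheel '{"hand":[0.2,0.2,0.2,0.2,0.2,0.2],"delta_pos":[[0,0,0.4],[0,0,0.4],[0,0,0.3],[0,0,0.3],[0,0,0],[0,0,0]],"yaw":[0,0,0,0,0,0]}' 50
```

```text
time: 10.6
position: [399.4, 322.5, 6.5]
eef_rot: [[0.982, -0.188, -0.0], [-0.188, -0.982, -0.0], [-0.0, 0.0, -1.0]]
force: [0.6, 0.1, -1.8]
finger_gap: 47.4
```

```bash
python3 -m handwheel '{"hand":[0.55,0.6,0.65,0.65,0.65,0.65],"delta_pos":[[0,0,0],[0,0,0],[0,0,0],[0,0,0],[0,0,0],[0,0,0]],"yaw":[0,0,0,0,0,0]}'
python3 - <<'E'
from h import *
cv2.imwrite('pics/w7.png',manip.snapshot('wrist'))
E
```

```text
time: 11.1
position: [399.8, 322.7, 6.9]
eef_rot: [[0.982, -0.188, 0.0], [-0.188, -0.982, 0.0], [0.0, -0.0, -1.0]]
force: [0.4, -0.1, 0.2]
finger_gap: 59.5
```

View pics/w7.png

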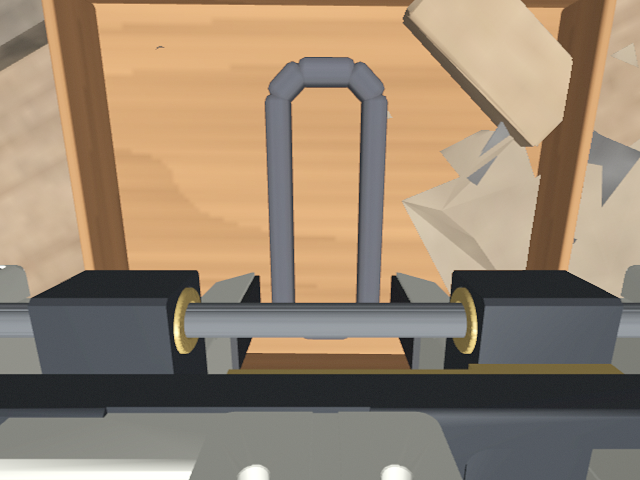

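```bash
python3 -m handwheel '{"hand":[0.65,0.65,0.65,0.65,1,1,1,1,1,1,1,1],"delta_pos":[[0,0,-0.5],[0,0,-1],[0,0,-2],[0,0,-3],[0,0,-3],[0,0,-3],[1.5,0.3,-2],[3.4,0.7,0],[3.4,0.7,0],[3.4,0.7,0],[3.4,0.7,0],[3.4,0.7,0]],"yaw":[0,0,0,0,0,0,0,0,0,0,0,0]}'
python3 - <<'E'
from h import *
cv2.imwrite('pics/w8.png',manip.snapshot('wrist'))
E
```

```text
time: 12.15
position: [575.8, 249.8, 153.1]
eef_rot: [[0.982, -0.187, 0.001], [-0.187, -0.982, 0.001], [0.001, -0.001, -1.0]]
force: [-0.2, 0.9, 0.0]
finger_gap: 91.7
```

View pics/w8.png

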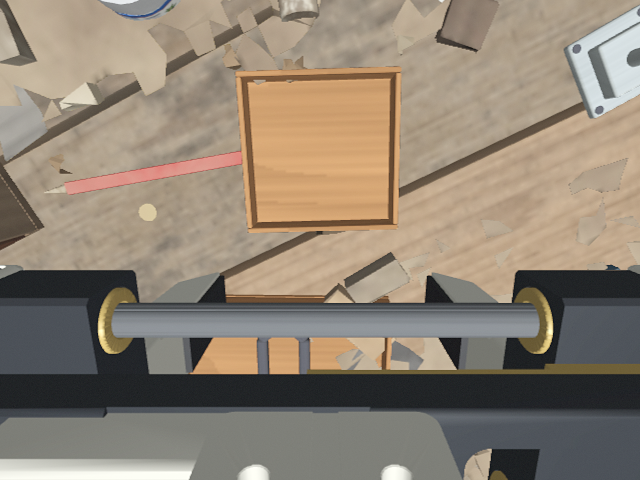

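```bash
python3 - <<'E'
from h import *
s=manip.get_state();W=cam('wrist',s);print(s['position'])
P=np.array([onz(W,p,30) for p in [(238,71),(400,67),(399,230),(248,232)]]);print(P.round(1),P.mean(0))
E
python3 -m handwheel '{"hand":[1,1,1,1,1,1,1,1,1],"delta_pos":[[0,3.5,0],[0,4,0],[0,4,0],[0,4,0],[0,4,0],[0,0,0],[0,0,0],[0,0,0],[0,0,0]],"yaw":[0,0,0,0,0,-7,-7,-7,-7]}'
```

```text
[583.27139098 244.2632253  153.33810571]
[[712.6 281.1  30. ]
 [692.8 168.   30. ]
 [576.1 186.2  30. ]
 [597.7 302.7  30. ]] [644.78485652 234.50221303  30.        ]
time: 12.95
position: [537.5, 58.8, 152.8]
eef_rot: [[0.954, 0.3, 0.001], [0.3, -0.954, 0.0], [0.001, 0.0, -1.0]]
force: [0.5, 0.4, 0.2]
finger_gap: 91.8
```

```bash
python3 -m handwheel '{"hand":[1,1,1,1,1,1],"delta_pos":[[1.5,2.5,-0.5],[2,2.8,-0.5],[1.6,2.5,0],[0,0,0],[0,0,0],[0,0,0]],"yaw":[-1.4,0,0,0,0,0]}'
python3 - <<'E'
from h import *
s=manip.get_state();np.save('st9.npy',s,allow_pickle=True)
cv2.imwrite('pics/w9.png',manip.snapshot('wrist'))
E
```

```text
time: 13.45
position: [609.6, 1.3, 161.9]
eef_rot: [[0.948, 0.319, -0.001], [0.319, -0.948, 0.001], [-0.001, -0.001, -1.0]]
force: [0.2, 0.0, -0.1]
finger_gap: 92.1
```

View pics/w9.png

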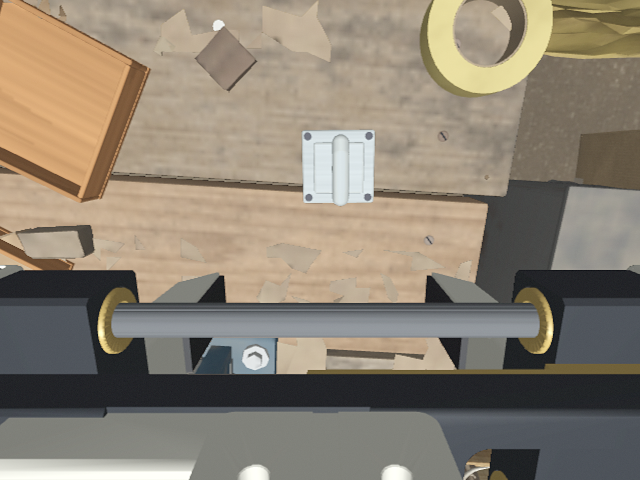

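```bash
python3 - <<'E'
from h import *
s=np.load('st9.npy',allow_pickle=True).item();W=cam('wrist',s)
A,B=onz(W,(340.5,135),58),onz(W,(340.5,204),58);print(A,B,(A+B)/2,np.linalg.norm(A-B))
c=(A+B)/2;R=s['eef_rot'];print(R.T@(np.r_[c[:2],39]-s['position']))
E
```

```text
[683.43857312  14.33705182  58.        ] [638.46662739  -1.26179496  58.        ] [660.95260026   6.53762843  58.        ] 47.600419370259246
[ 50.3717859   11.51230924 122.89971797]
```

```bash
python3 -m handwheel '{"hand":[1,1,1,1,1,1,1],"delta_pos":[[2.5,0.6,1],[2.5,0.55,1],[0,0,2],[0,0,2],[0,0,1.2],[0,0,0],[0,0,0]],"yaw":[0,0,0,0,0,0,0]}'
python3 - <<'E'
from h import *
cv2.imwrite('pics/w10.png',manip.snapshot('wrist'));s=manip.get_state();print(s['position'])
E
```

```text
time: 14.08
position: [660.3, 6.7, 89.4]
eef_rot: [[0.948, 0.32, -0.002], [0.32, -0.948, 0.0], [-0.002, -0.001, -1.0]]
force: [0.6, -0.4, -0.8]
finger_gap: 92.4
[661.40145052   6.46158268  90.51606806]
```

View pics/w10.png

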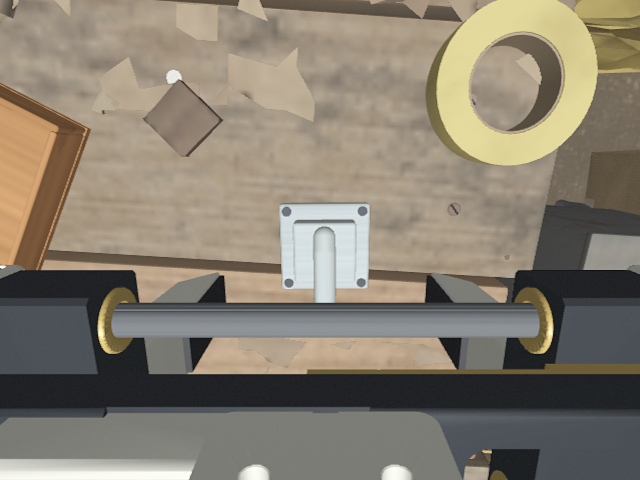

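```bash
python3 -m handwheel '{"hand":[0.7,0.7,0.7,0.6,0.5,0.4],"delta_pos":[[0,0,1],[0,0,1.5],[0,0,1.5],[0,0,1],[0,0,0],[0,0,0]],"yaw":[0,0,0,0,0,0]}' 15
```

```text
time: 14.63
position: [660.8, 5.8, 38.9]
eef_rot: [[0.948, 0.319, -0.002], [0.319, -0.948, -0.0], [-0.002, -0.0, -1.0]]
force: [0.5, 1.1, 0.1]
finger_gap: 56.6
```

```bash
python3 -m handwheel '{"hand":[0.3,0.2,0.15,0.1,0,0,0,0,0,0],"delta_pos":[[0,0,0],[0,0,0],[0,0,0],[0,0,0],[0,0,0],[0,0,0],[0,0,0],[0,0,0],[0,0,0],[0,0,0]],"yaw":[0,0,0,0,0,0,0,0,0,0]}' 15
```

```text
time: 15.47
position: [661.3, 6.7, 39.8]
eef_rot: [[0.948, 0.319, -0.0], [0.319, -0.948, 0.001], [0.0, -0.001, -1.0]]
force: [-1.6, 2.6, 0.9]
finger_gap: 11.7
```

```bash
python3 -m handwheel '{"hand":[0,0,0],"delta_pos":[[0,0,0],[0,0,0],[0,0,0]],"yaw":[0,0,0]}' 55
```

```text
time: 15.72
position: [661.4, 6.5, 39.7]
eef_rot: [[0.948, 0.319, -0.0], [0.319, -0.948, 0.001], [0.0, -0.001, -1.0]]
force: [-1.6, 2.6, 2.1]
finger_gap: 11.1
```

```bash
python3 -m handwheel '{"hand":[0,0,0,0,0,0,0,0,0,0,0,0],"delta_pos":[[0,0,-0.5],[0,0,-1.5],[0,0,-2.5],[0,0,-2.5],[0.3,-1.2,-1],[0.7,-3.1,0],[0.7,-3.1,0],[0.7,-3.1,0],[0.7,-3.1,0],[0.7,-3.1,0],[0.7,-3.1,0],[0.6,-2.9,0]],"yaw":[0,0,0,0,0,0,0,0,0,0,0,0]}' 55
python3 -m handwheel '{"hand":[0,0,0],"delta_pos":[[0,0,0],[0,0,0],[0,0,0]],"yaw":[0,0,0]}'
python3 - <<'E'
from h import *
s=manip.get_state();np.save('st11.npy',s,allow_pickle=True);print(s['position'])
cv2.imwrite('pics/w11.png',manip.snapshot('wrist'));cv2.imwrite('pics/s11.png',manip.snapshot('scene'))
E
```

```text
time: 16.72
position: [636.6, 239.8, 119.9]
eef_rot: [[0.948, 0.319, 0.0], [0.319, -0.948, 0.0], [0.0, -0.0, -1.0]]
force: [0.4, 0.8, -3.6]
finger_gap: 11.2
time: 16.97
position: [637.1, 237.2, 119.6]
eef_rot: [[0.948, 0.319, -0.0], [0.319, -0.948, -0.001], [-0.001, 0.001, -1.0]]
force: [-0.8, -1.2, -3.9]
finger_gap: 11.2
[637.1089996  237.19827103 119.57133225]
```

View pics/w11.png

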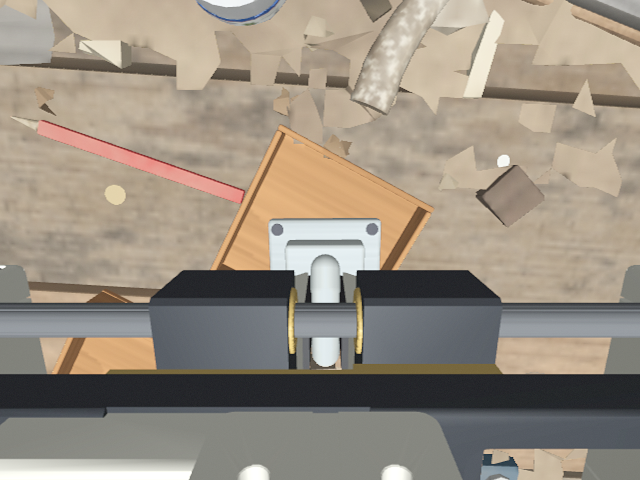

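View pics/s11.png

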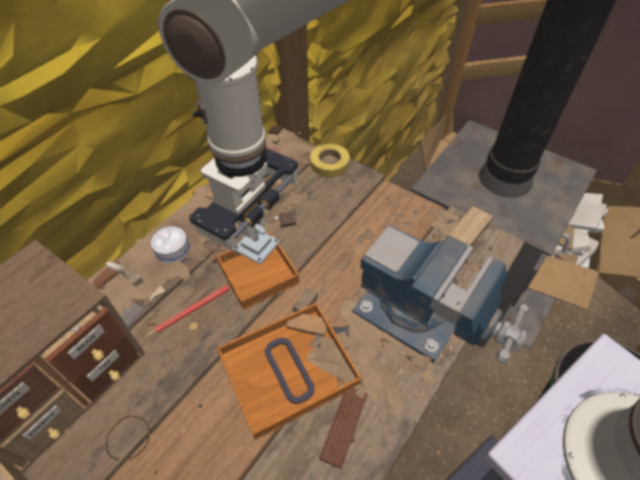

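```bash
python3 - <<'E'
from h import *
s=np.load('st11.npy',allow_pickle=True).item();W=cam('wrist',s)
A,B=onz(W,(281,127),30),onz(W,(433,209),30);d=A-B;L=np.linalg.norm(d);u=d/L;n=np.array([-u[1],u[0],0])
print(A,B,L,np.degrees(np.arctan2(u[1],u[0]))-90,(A+B)/2+n*59)
E
```

```text
[702.8448635  288.47943551  30.        ] [684.6926873  174.94686283  30.        ] 114.97454744098745 -9.083862504159427 [635.50873492 241.02806642  30.        ]
```

```bash
python3 -m handwheel '{"hand":[0,0,0,0,0,0,0,0],"delta_pos":[[0,-0.3,1],[0,0,2],[0,0,1.5],[0,0,1],[0,0,0.8],[0,0,0.6],[0,0,0.2],[0,0,0]],"yaw":[0,0,0,0,0,0,0,0]}' 55
```

```text
time: 17.73
position: [636.4, 240.0, 48.2]
eef_rot: [[0.948, 0.318, -0.001], [0.318, -0.948, -0.0], [-0.001, 0.0, -1.0]]
force: [-0.9, -0.1, -2.2]
finger_gap: 10.9
```

```bash
python3 -m handwheel '{"hand":[0,0,0,0],"delta_pos":[[0,0,0.2],[0,0,0.1],[0,0,0],[0,0,0]],"yaw":[0,0,0,0]}' 55
```

```text
time: 18.07
position: [636.8, 240.2, 46.2]
eef_rot: [[0.948, 0.319, 0.001], [0.319, -0.948, 0.0], [0.001, 0.0, -1.0]]
force: [0.7, -0.6, -3.1]
finger_gap: 11.0
```

```bash
python3 -m handwheel '{"hand":[0,0,0,0,0],"delta_pos":[[0,0,0.1],[0,0,0.1],[0,0,0],[0,0,0],[0,0,0]],"yaw":[0,0,0,0,0]}' 55
```

```text
time: 18.48
position: [636.6, 240.2, 43.8]
eef_rot: [[0.948, 0.319, 0.0], [0.319, -0.948, 0.0], [0.0, -0.0, -1.0]]
force: [0.5, -0.3, -2.4]
finger_gap: 11.0
```

```bash
python3 -m handwheel '{"hand":[0,0,0,0],"delta_pos":[[0,0,0.05],[0,0,0.05],[0,0,0],[0,0,0]],"yaw":[0,0,0,0]}' 55
```

```text
time: 18.82
position: [636.6, 240.4, 43.6]
eef_rot: [[0.948, 0.319, 0.0], [0.319, -0.948, 0.0], [0.0, -0.0, -1.0]]
force: [-3.9, -0.2, 5.1]
finger_gap: 11.1
```

Contact (force z went from −3 to +5 N); release.

```bash
python3 -m handwheel '{"hand":[0.2,0.3,0.4,0.5,0.5,0.5,0.5,0.5],"delta_pos":[[0,0,0],[0,0,0],[0,0,0],[0,0,0],[0,0,0],[0,0,0],[0,0,0],[0,0,0]],"yaw":[0,0,0,0,0,0,0,0]}'
```

```text
time: 19.48
position: [636.5, 240.1, 42.7]
eef_rot: [[0.948, 0.319, 0.0], [0.319, -0.948, -0.0], [0.0, 0.0, -1.0]]
force: [-0.6, -0.9, -0.3]
finger_gap: 46.1
```

```bash
python3 -m handwheel '{"hand":[0.5,0.5,0.5,0.5,0.5,0.5,0.5,0.5,0.5,0.5],"delta_pos":[[0,0,-0.5],[0,0,-1],[0,0,-2],[0,0,-2],[0,0,-2],[0,0,-2],[-2,0,-2],[-2,0,-1],[-2,0,0],[0,0,0]],"yaw":[0,0,0,0,0,0,0,0,0,0]}'
python3 -m handwheel '{"hand":[0.5,0.5,0.5],"delta_pos":[[0,0,0],[0,0,0],[0,0,0]],"yaw":[0,0,0]}'
python3 - <<'E'
from h import *
s=manip.get_state();np.save('st12.npy',s,allow_pickle=True);print(s['position'])
for n in('wrist','scene','top'): cv2.imwrite(f'pics/{n}12.png',manip.snapshot(n))
E
```

```text
time: 20.32
position: [577.2, 220.3, 169.9]
eef_rot: [[0.948, 0.319, 0.0], [0.319, -0.948, -0.0], [-0.0, 0.0, -1.0]]
force: [-1.1, 0.2, -1.3]
finger_gap: 46.2
time: 20.57
position: [580.5, 221.2, 168.0]
eef_rot: [[0.948, 0.318, 0.001], [0.318, -0.948, 0.0], [0.001, -0.0, -1.0]]
force: [-0.2, 0.3, -0.0]
finger_gap: 46.3
[580.48559928 221.22286344 168.00564508]
```

View pics/wrist12.png

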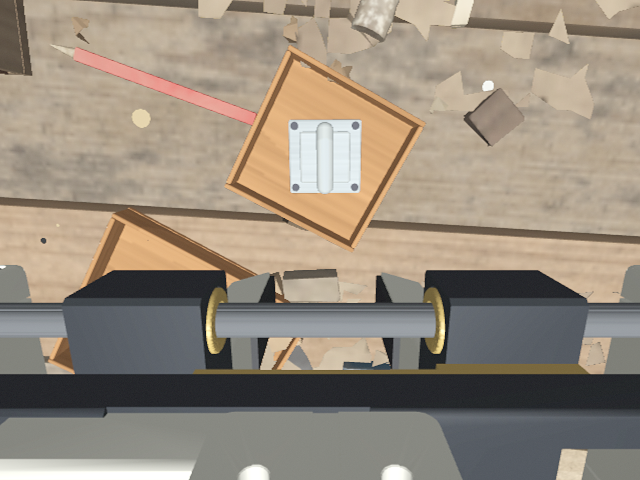

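View pics/scene12.png

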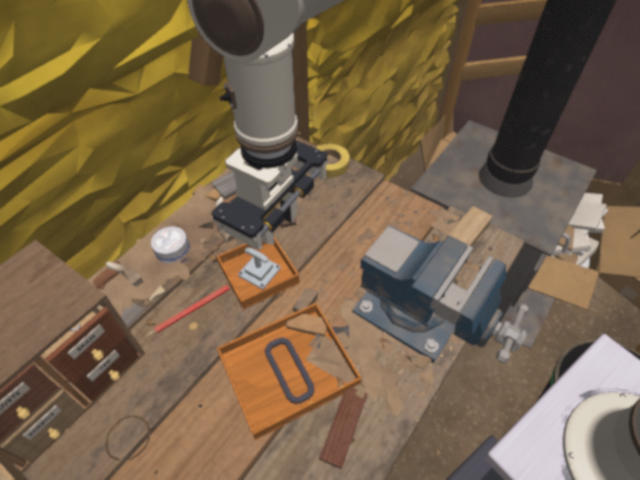

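View pics/top12.png

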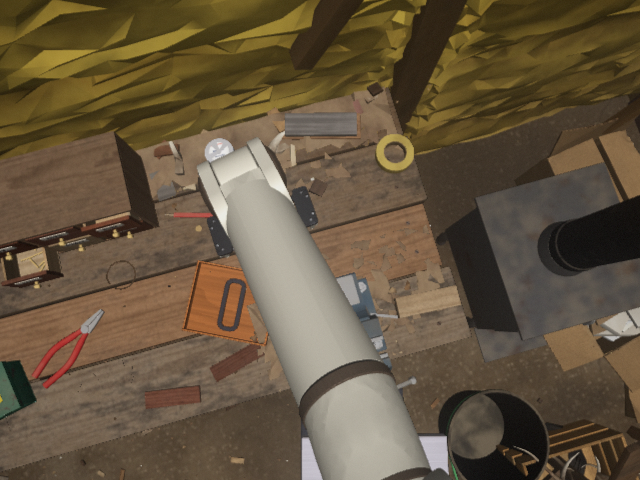

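```bash
python3 - <<'E'
from h import *
T=cam('top');S=cam('scene')
def m(n,roi):
    im=cv2.imread(f'pics/{n}12.png');x0,y0,x1,y1=roi
    h=cv2.cvtColor(im,cv2.COLOR_BGR2HSV);k=np.zeros(h.shape[:2],np.uint8)
    k[y0:y1,x0:x1]=(h[y0:y1,x0:x1,1]<95)*255*(h[y0:y1,x0:x1,2]<135)
    c=max(cv2.findContours(k,cv2.RETR_EXTERNAL,cv2.CHAIN_APPROX_NONE)[0],key=cv2.contourArea);return cv2.minAreaRect(c)
a=m('top',(210,270,248,338));b=m('scene',(255,330,318,410));print(a,b,tri(T,a[0],S,b[0]))
def e(r):
    b=cv2.boxPoints(r);q=sorted([(np.linalg.norm(b[i]-b[(i+1)%4]),*((b[i]+b[(i+1)%4])/2)) for i in range(4)])[:2];return sorted([p[1:] for p in q],key=lambda p:p[1])
for p,q in zip(e(a),e(b)): print(tri(T,p,S,q))
s=np.load('st12.npy',allow_pickle=True).item();W=cam('wrist',s)
print('hook',(onz(W,(325,123),62)+onz(W,(325,192),62))/2,'tray',np.mean([onz(W,p,30) for p in[(290,46),(424,124),(353,248),(227,184)]],0))
E
```

```text
((231.24803161621094, 304.4469909667969), (20.85856056213379, 52.172157287597656), 11.888657569885254) ((289.4000549316406, 369.800048828125), (67.08203887939453, 28.621667861938477), 63.43495178222656) (array([436.84589311, 317.03460633,  11.23833916]), np.float64(3.40653430389944))
(array([494.33140476, 305.43838224,  15.28990772]), np.float64(2.4041186558880105))
(array([380.78928486, 328.2767886 ,  13.36129664]), np.float64(2.163376323680453))
hook [636.26642421 239.30146946  62.        ] tray [638.08405682 241.12935582  30.        ]
```

Link: centre z ≈ 11 mm, its two ends within 2 mm of each other in height, near the tray centre. Hook: within about 3 mm of the small tray's centre.

```bash
python3 -c "
from rig import manip
print(manip.hand_in())"
```

```text
the job is handed in; nothing more can be done
None
```

The link is lying flat in the large tray and the T-hook is standing upright in the small tray. I handed the job in at about 21 s of robot time; no verdict is given.

**What I did:** I gripped the link about 42 mm from its centre, raised it 6 mm and twisted it about 14° to line its slot up with the head. I then lifted it clear and laid it in the large tray. I gripped the hook by its head, carried it upright and set it down in the small tray. A rise in the force reading showed the base touching before I released it, and I withdrew the arm clear of everything.

**Last checks:**
- **Link:** its centre is about 11 mm above the bench and within about 5 mm of the tray's centre. Its two ends are within 2 mm of each other in height, so it is flat.
- **T-hook:** it is within about 3 mm of the small tray's centre. The pictures show it upright on the floor.
- **Bystanders:** the pencil, tape roll and wood block look unmoved in the pictures. I did not measure them.

**What disagreed:**
- The link was not "roughly crosswise" to the head. Both views showed it only about 14° off, so I twisted it by that much.
- One early sighting of the small tray, taken while the arm was still moving, was about 15 mm off. I re-measured it with the arm still, which agreed with the fixed cameras to within a few millimetres.
- The link dropped the last few millimetres when released, because the fingertips reached below it.

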